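Index the gauge arm one hole towards the indicator

ROBOT

A 6-joint arm with a two-finger parallel gripper is mounted at the origin on a cart in front of the work surface, level with it; the furniture and walls round the work are solid. World frame = base frame: x ahead of the robot, y to its left, z up, the work surface at z = 0. Lengths are in m, angles in degrees, forces in N, time in s.
With the tool pointing down it reaches from about 0.25 to 0.725 m from the base axis. Payload 9.7 kg.
Tool frame: the origin (TCP) lies midway between the tips of the shut fingers; the grasp point (between the pads) lies bot.hold_point_z behind it (bot.hold_point_z is the distance from the TCP to the grasp point, in m); z points along the fingers, y is the line along which they close (so a half turn about z gives the same grasp; the last joint's range is limited). The gripper opens to 85 mm and grips with 20 to 120 N. Pads are 22 mm wide; open, the fingers measure 114 mm over their backs; the gripper's body (76 mm by 85 mm) begins 54 mm behind the grasp point. The pads swing forward as they close: fully open they stand 13 mm farther back than shut.
Start: joints at [69.041, 4.979, 10.078, 95.1, 0, 90], TCP at [0.197, 0.514, 0.231] pointing down, gripper open.
Joint ranges: [-179.16, 179.16], [-48.56, 103.87], [-65.8, 70.77], [-126.05, 130.52], [-82.76, 87.17], [-180, 180]. Speed limits (degrees/s): [127.2, 127.2, 147.25, 180, 180, 180].

INTERFACE

Orientations are given as [roll, pitch, yaw] about the fixed x, y, z axes, in that order (R = Rz(yaw) Ry(pitch) Rx(roll)).
In Python, from workcell import bot, camera, camera_model, ticket gives the robot as it stands.
- The arm moves only by the tool send_rows, never from a script. Its argument "targets" is text: rows parted by semicolons, each of 5 numbers parted by spaces: the shift along the tool's x, y, z in mm, then the turn about the tool's z in degrees, then the closure in counts, from 0 (fully open) to 255 (shut). A call has 1 to 20 rows; each row is the pose to reach, as a shift and turn from the pose commanded when the call began, along the tool's axes at that moment; what a row does not reach only later rows make up. A row lasts 1/8 s, in which the tool goes at most 62.5 mm and 10.7 degrees, less where a joint would pass 70% of its speed; a pose out of reach is approached as far as the arm can. A call with a gripper value outside its range is refused whole. The fingers move at their own pace and stop on an object; "newtons" is the grip in N (left out, the last holds). Time passes only in rows, so rows that repeat a pose let the fingers close. It gives the time, the measured TCP pose, the force, the opening and the grip force at its end, in the units of the state.
- bot.get_obs(): the state, without advancing time (a new reading comes with each control period).
- camera(name): name is "scene" or "top" or "wrist"; returns the picture (420x560x3 uint8, blue, green, red); there is no depth.
- camera_model(name): a dict with "K" (3x3 intrinsics, pixels), "dist_coeffs" ([k1, k2, p1, p2, k3] as OpenCV has them; the pictures are not rectified), "pose" (4x4, takes a point from camera to world coordinates); the wrist camera has in their place "T_tool_cam" (4x4, takes a point from camera to tool coordinates, whose origin is the TCP and whose axes are the flange's). Camera axes: x right, y down, z forward; pixel columns grow to the right and rows downward; lengths in m; the calibration is good to about 2 mm. A picture is of the moment at which its call begins: read the wrist's pose just before it. camera_model takes no time and is no camera call.
- ticket.job_done(): hands the job in; it is judged then, once.
The state is a dict: "time": time; "q": joint angles; "qd": joint speeds; "joint_efforts": joint torques, N m; "ee_pos": TCP position; "tcp_rot": TCP orientation; "wrist_force": force on the tool from outside, world axes, zero at the start; "torque": the same for the moment, N m; "opening": finger opening in m; "grasp_force": force on a finger pad.
Only numpy, scipy, OpenCV 4.12 (cv2) and the standard library are available. Lean on these libraries where they do the work, as an engineer would, in place of code of your own. Each camera call takes 0.05 s, during which the arm holds its last target. There are 200 camera calls.

TASK

The test gauge sits on a swivel arm locked by a spring index pin with an upright pull ring: hook a fingertip (or the closed fingers) up under the ring's top bar, lift the pin clear, swing the arm exactly one hole towards the side where the black hand-held indicator lies, and let the pin drop fully home there, so that both can be read together. Do not pinch the ring, and leave everything lying round the stand where it is.

Things in the scene. Friction and masses are not known exactly. Their poses are not given: they have to be found in the camera images.
- index_base: Fixed aluminium plate of the swivel stand, 220 x 230 x 14 mm. Origin: on the arm's vertical swivel axis, at bench level; -x points roughly to the robot, y to the robot's left, z up. Five 13 mm holes lie on a circle of radius 130 mm round the origin, 20 degrees (45 mm) apart, the middle one straight along -x. The pin starts in the middle hole. The gauge on the axis reaches 62 mm above the bench.
- gauge_arm (a joint): Swivel angle of the grey arm (34 mm wide, top 28 mm above the bench), rad: 0 in the middle hole, +0.349 in the next hole towards the plate's +y (clockwise from above, to the robot's left), -0.349 in the next towards -y. Play in a hole 0.015 to 0.02, stops at +-0.733. Slight friction (about 0.5 N at the ring): it stays where it is left.
- index_pin (a joint): Lift of the spring pin in m: 0 fully home, 0.020 at the upper stop. The 9 mm round-nosed pin reaches 10 mm into its hole, so it is clear of the plate from 0.010 on. The spring pushes it down with about 3 N at 0, 5 N at 0.015. Let down within about 4 mm of a hole's centre it finds the hole; elsewhere it rests on the plate at 0.010.
- ring_bar (a point): Underside of the ring's top bar, mid-length: 122 mm above the bench with the pin home, 130 mm from the swivel axis; moves with arm and pin. x: level, from ring to swivel axis; y along the bar; z up. The upright steel ring stands square to x; opening below the bar 58 mm wide (y) x 46 mm high, open on both faces. Bars 7-10 mm thick, 13 mm deep (x); ring 78 mm wide outside, top 9 mm above this point.
- indicator: Black hand-held digital indicator, 163 x 67 x 28 mm, lying flat on the bench left or right of the stand (y about +0.18 or -0.18 in the index_base frame); origin at the middle of its underside. It shows the side to which the arm must go. Loose, not to be moved.
- hex_key_set: Red folding hex key set, 30 x 92 x 20 mm, lying on the bench on the stand's other side; origin at the middle of its underside. Loose, not to be moved.
- adapter_1: Small grey metal threaded pipe adapter standing on its hexagon, 22 x 25 x 27 mm, left of the stand; origin at the middle of its underside. Loose, not to be moved.
- adapter_3: Small grey metal threaded pipe adapter standing on its hexagon, 27 x 31 x 29 mm, right of the stand; origin at the middle of its underside. Loose, not to be moved.

How it is judged (in metres and radians):
On the way, in this order (a step that is already met when the one before it is completed fails the run):
1. the pin is lifted clear by the ring with the arm still at its first hole (value of joint index_pin above 0.0085 m and value of joint gauge_arm between -0.15 and 0.15 rad and contact force between the fingers and index_pin above 1 N), for 0.1 s.
2. the pin is home in the next hole on the indicator's side (((y of indicator in the frame of index_base above 0 m and value of joint gauge_arm between 0.314 and 0.384 rad) or (y of indicator in the frame of index_base below 0 m and value of joint gauge_arm between -0.384 and -0.314 rad)) and value of joint index_pin below 0.0025 m), for 0.2 s.
At the end, for the whole second after the job is handed in: The arm stands still in the first hole on the indicator's side (0.349 rad from the middle hole, within 0.035 rad), the pin is home (within 2.5 mm), and the indicator, hex key set and both adapters lie within 15 mm of where they were (all of step 2 and velocity of joint gauge_arm between -0.05 and 0.05 rad/s and distance of each of indicator, hex_key_set, adapter_1, adapter_3 from where it was at the start of the episode below 0.015 m); the robot touches nothing.
It fails at once if the pin is lifted with the ring pinched between the fingers (value of joint index_pin above 0.004 m and ((contact force between the fingers and index_pin_c1 above 1 N and contact force between the fingers and index_pin_c2 above 1 N) or (contact force between the fingers and index_pin_c4 above 1 N and contact force between the fingers and index_pin_c5 above 1 N) or (contact force between the fingers and index_pin_c6 above 1 N and contact force between the fingers and index_pin_c7 above 1 N) or (contact force between the fingers and index_pin_c5 above 1 N and contact force between the fingers and index_pin_c7 above 1 N))).
It fails at once if the arm is swung past the next hole, more than half-way to the one after (value of joint gauge_arm above 0.52 rad or value of joint gauge_arm below -0.52 rad).
It fails at once if a thing beside the stand is moved or lifted (distance of any of indicator, hex_key_set, adapter_1, adapter_3 from where it was at the start of the episode above 0.015 m).
It also fails if it takes over 43 s, if anything falls off the work surface, if the arm or the gripper's body presses on something with over 40 N, if the wrist force passes 120 N, or if a joint passes its speed limit or range.

## Working session

There is one attempt and no reset: what is moved stays moved. The work goes in short steps, Python scripts to look and compute and a tool call to move; the robot and the scene stay as the last step left them, time stands still between calls to the robot, and variables do not carry over. Pictures are saved under pics/ and viewed, at most 13 in all, crops included, and the job is handed in when it is done.

Besides the shell and the picture viewer there is one more tool, called after "Request:" by a JSON object that holds its "fn" and its "kwargs", one argument or row to a line. send_rows: Moves the arm, as the interface text tells. Its arguments: {"type":"object","properties":{"targets":{"type":"string"},"newtons":{"type":"number"}},"required":["targets"]}

```bash
mkdir -p pics
python3 - <<'E'
from workcell import bot,camera,camera_model
import cv2,numpy as np
for n in("scene","top"):
    cv2.imwrite(f"pics/{n}0.png",camera(n)); m=camera_model(n); print(n,np.round(m["pose"],3).tolist(),np.round(m["K"],1).tolist(),m["dist_coeffs"])
m=camera_model("wrist");print(m)
print(bot.get_obs(),bot.hold_point_z)
E
```

```text
scene [[0.552, -0.374, 0.746, -0.001], [-0.834, -0.24, 0.497, -0.308], [-0.007, -0.896, -0.444, 0.474], [0.0, 0.0, 0.0, 1.0]] [[432.0, 0.0, 281.0], [0.0, 432.0, 210.9], [0.0, 0.0, 1.0]] [-0.02371046  0.          0.          0.          0.        ]
top [[0.02, -0.976, 0.215, 0.434], [-1.0, -0.02, 0.001, 0.115], [0.004, -0.215, -0.977, 1.091], [0.0, 0.0, 0.0, 1.0]] [[468.8, 0.0, 285.0], [0.0, 468.8, 206.6], [0.0, 0.0, 1.0]] [-0.02899142  0.          0.          0.          0.        ]
{'K': array([[313.50163178,   0.        , 280.74759884],
       [  0.        , 313.50163178, 204.20890742],
       [  0.        ,   0.        ,   1.        ]]), 'dist_coeffs': array([-0.04408008,  0.        ,  0.        ,  0.        ,  0.        ]), 'T_tool_cam': array([[-1.92578092e-04, -9.65591825e-01, -2.60062281e-01,
         6.55704554e-02],
       [ 9.99999980e-01, -1.71101682e-04, -1.05219805e-04,
        -7.70194089e-04],
       [ 5.71022900e-05, -2.60062296e-01,  9.65591839e-01,
        -1.41473425e-01],
       [ 0.00000000e+00,  0.00000000e+00,  0.00000000e+00,
         1.00000000e+00]])}
{'time': 0.1, 'q': array([6.90419672e+01, 5.00701977e+00, 1.00364812e+01, 9.51001026e+01,
       1.68053202e-03, 9.00000765e+01]), 'qd': array([-0.0401661 , -0.10750397,  0.15628406,  0.00861615, -0.02366587,
        0.05575014]), 'joint_efforts': array([ 4.71939729e-04, -5.21561193e+01,  4.65654194e+01,  1.59636576e-02,
        3.90667765e-05,  8.93286170e-06]), 'ee_pos': array([0.1966375 , 0.51340521, 0.23064038]), 'tcp_rot': array([-1.79929359e+02, -1.68043645e-03,  1.59041889e+02]), 'wrist_force': array([ 0.36846107, -0.04021931,  0.61431151]), 'torque': array([-0.02049225, -0.01058841, -0.04500852]), 'grasp_force': 0.0, 'opening': 0.08553008655275696} 0.0187
```

View pics/scene0.png

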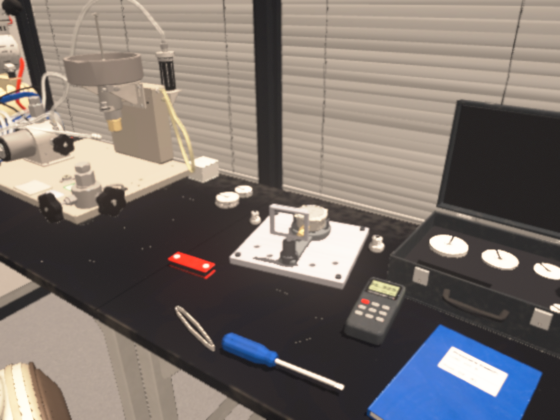

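View pics/top0.png

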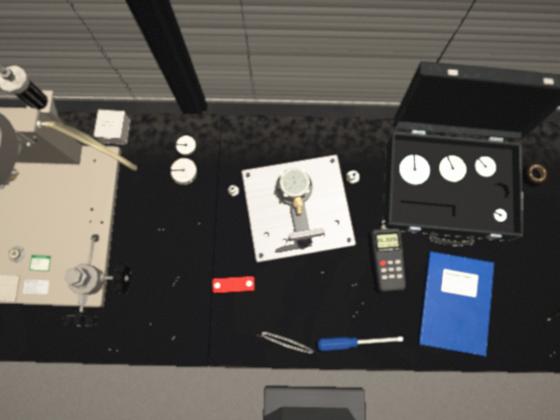

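The indicator (top view, about (389,260)) lies right of the stand, so the arm must swing towards -y. The ring bar is near (305,235) in the top view and (290,208) in the scene view. I'll enlarge both.

Run:
```python
import cv2,numpy as np
a=cv2.imread("pics/scene0.png")[190:280,225:375];b=cv2.imread("pics/top0.png")[145:270,235:365]
a=cv2.resize(a,None,fx=4,fy=4,interpolation=cv2.INTER_CUBIC)[:, :600]
cv2.imwrite("pics/za.png",a);cv2.imwrite("pics/zb.png",cv2.resize(b,None,fx=4.6,fy=4.6,interpolation=cv2.INTER_CUBIC))
```

```text
(no output)
```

View pics/za.png

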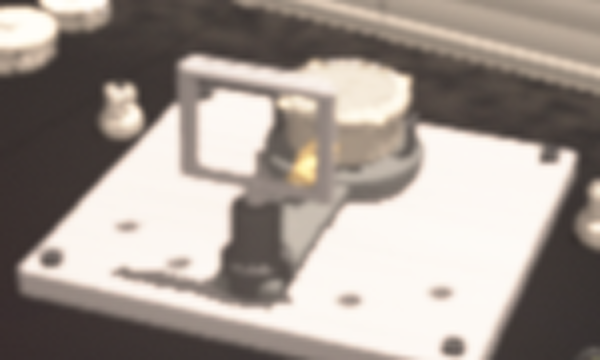

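View pics/zb.png

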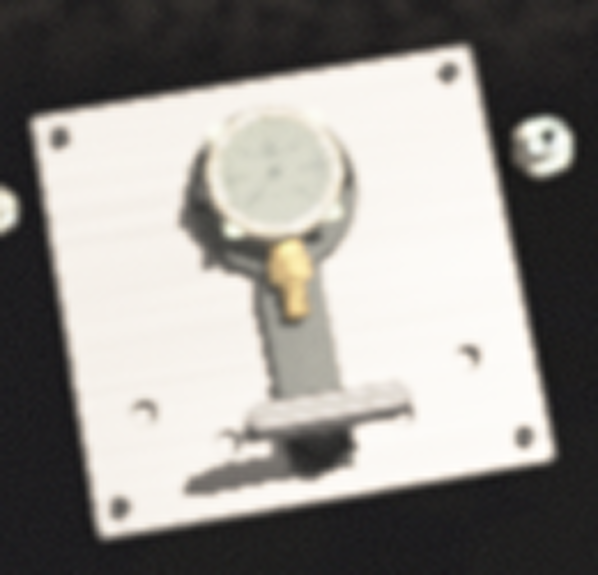

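Scene crop: ring's top bar runs from (182,62) to (335,88), with holes at (127,227), (178,262), (348,299), (440,292). Top crop: bar from (248,415) to (410,393), gauge centre (273,172), outer holes (145,408) and (468,353).

```bash
cat > h.py <<'E'
from workcell import bot,camera,camera_model
import cv2,numpy as np
def ray(m,uv,pose=None):
    P=m["pose"] if pose is None else pose
    n=cv2.undistortPoints(np.array([[uv]],float),m["K"],m["dist_coeffs"])[0,0]
    return P[:3,3],P[:3,:3]@np.r_[n,1]
def plane(m,uv,z,pose=None):
    o,d=ray(m,uv,pose);return o+d*(z-o[2])/d[2]
E
python3 - <<'E'
from h import *
from scipy.optimize import least_squares
S=camera_model("scene");T=camera_model("top")
sc=lambda u,v:((u+.5)/4-.5+225,(v+.5)/4-.5+190)
tp=lambda u,v:((u+.5)/4.6-.5+235,(v+.5)/4.6-.5+145)
H=[plane(S,sc(*p),.014)[:2] for p in((127,227),(178,262),(348,299),(440,292))]
print("holes scene",np.round(H,4).tolist())
ang=np.radians([40,20,-20,-40]) # + = towards left
def f(p,H=H,ang=ang):
    # hole at origin - .13*(cos, -sin) rotated yaw
    c=np.array(p[:2]);a=p[2]+np.pi-ang
    return (c+.13*np.c_[np.cos(a),np.sin(a)]-np.array(H)).ravel()
r=least_squares(f,[.45,.1,0]);print("base",r.x[:2],np.degrees(r.x[2]),r.fun)
print("holes top",[np.round(plane(T,tp(*p),.014)[:2],4).tolist() for p in((145,408),(468,353))])
C=[plane(T,tp(*p),.014)[:2] for p in((30,118),(468,45),(555,458),(102,540))]
print("corners",np.round(C,4).tolist())
print("gauge",plane(T,tp(273,172),.062))
print("bar top",plane(T,tp(248,413),.131),plane(T,tp(410,393),.131))
print("bar scene",plane(S,sc(182,62),.131),plane(S,sc(335,88),.131))
print("indic",plane(T,(389,260),.02),"hex",plane(T,(234,285),.02),"ad",plane(T,(233,190),.02),plane(T,(352,177),.02))
E
```

```text
holes scene [[0.6056, 0.1583], [0.5923, 0.117], [0.6094, 0.0297], [0.6387, -0.0045]]
base [0.72019525 0.09693824] 11.340824652434154 [ 5.19758605e-04  1.01012809e-03 -6.20131511e-04 -5.24140456e-04
 -2.03848706e-04 -3.87906735e-04  3.04221655e-04 -9.80808872e-05]
holes top [[0.6071, 0.1581], [0.6388, -0.0052]]
corners [[0.7584, 0.2223], [0.8032, -0.0058], [0.5859, -0.0488], [0.5402, 0.1776]]
gauge [0.71867553 0.09626736 0.062     ]
bar top [0.58702802 0.10695985 0.131     ] [0.59764224 0.03407214 0.131     ]
bar scene [0.58270263 0.10541689 0.131     ] [0.59749378 0.03292103 0.131     ]
indic [ 0.55014408 -0.12484606  0.02      ] hex [0.4866545  0.22697797 0.02      ] ad [0.70775072 0.2388669  0.02      ] [ 0.74553681 -0.04213301  0.02      ]
```

Stand: swivel axis at (0.720, 0.097), yaw 11.3°. The ring bar middle at (0.592, 0.071) matches the 130 mm radius and the fitted holes, and target hole 3 is at (0.609, 0.030). The tool can't be tilted by command, so I'll move clear and check what the arm does near its reach limit.

Request:
{"fn": "send_rows", "kwargs": {
  "targets": "-400 -340 -100 150 255;-400 -340 -100 150 255;-400 -340 -100 150 255;-400 -340 -100 150 255;-400 -340 -100 150 255;-400 -340 -100 150 255;-400 -340 -100 150 255;-400 -340 -100 150 255;-400 -340 -100 150 255;-400 -340 -100 150 255;-400 -340 -100 150 255;-400 -340 -100 150 255;-400 -340 -100 150 255;-400 -340 -100 150 255;-400 -340 -100 150 255;-400 -340 -100 150 255"
}}

```text
time: 2.1
ee_pos: [0.4486, 0.053, 0.3312]
tcp_rot: [180.0, 0.0, 9.3]
wrist_force: [0.5, -0.2, 0.9]
opening: 0.0001
grasp_force: 0.0
```

Run:
```python
from h import *
o=bot.get_obs();print(o)
cv2.imwrite("pics/w1.png",camera("wrist"));cv2.imwrite("pics/s1.png",camera("scene"))
print([x for x in dir(bot) if x[0]!='_'])
```

```text
{'time': 2.1, 'q': array([ 6.73906070e+00, -4.82945140e+00,  1.16573477e+01,  1.06501800e+02,
       -1.10019108e-03,  1.77469585e+02]), 'qd': array([ 0.02242446, -0.00275421,  0.05443762, -0.03997541, -0.0735559 ,
        0.70949978]), 'joint_efforts': array([-4.94702545e-03, -3.87366879e+01,  4.40802312e+01,  3.75138668e-03,
        3.76353319e-05,  6.76183496e-02]), 'ee_pos': array([0.44862349, 0.05300573, 0.33115684]), 'tcp_rot': array([1.79999563e+02, 1.50345703e-02, 9.26947624e+00]), 'wrist_force': array([ 0.51278284, -0.23551302,  0.86249803]), 'torque': array([ 0.02261309, -0.01263877, -0.04842958]), 'grasp_force': 0.0, 'opening': 9.639154419443826e-05}
['PlanningError', 'get_obs', 'hold_point_z']
```

View pics/s1.png

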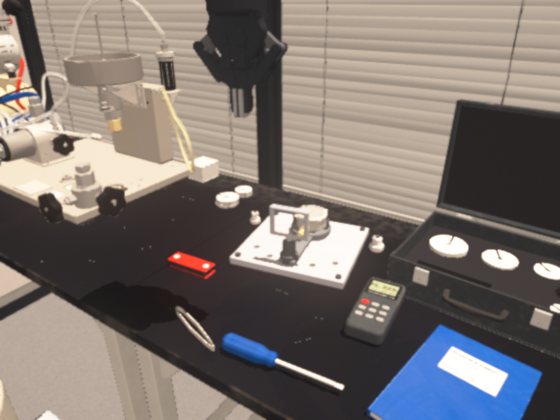

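View pics/w1.png

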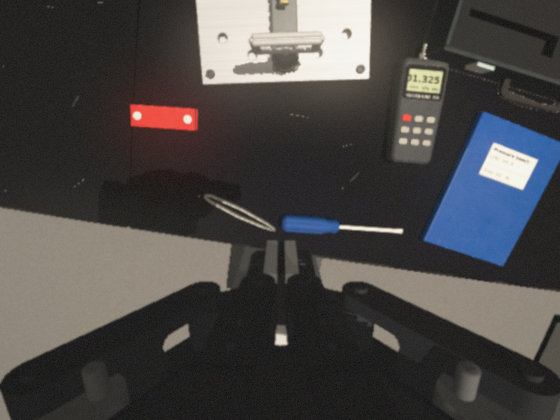

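The gripper is above the bench and shut, and the ring sits at (287,42) in the wrist view. Now I'll ask for a point beyond reach, high and clear, to see whether the arm tilts the tool.

Request:
{"fn": "send_rows", "kwargs": {
  "targets": "400 0 0 0 255;400 0 0 0 255;400 0 0 0 255;400 0 0 0 255;400 0 0 0 255;400 0 0 0 255;400 0 0 0 255;400 0 0 0 255"
}}

```text
time: 3.2
ee_pos: [0.7199, 0.0985, 0.3308]
tcp_rot: [180.0, -1.8, 9.2]
wrist_force: [0.2, -0.4, 0.4]
opening: 0.0
grasp_force: 0.0
```

```bash
python3 -c "
from h import *
o=bot.get_obs();print(o['q'],o['tcp_rot'],o['ee_pos'])"
```

```text
[7.79091792e+00 4.14260440e+01 7.06617146e+01 1.17426346e+02
 2.11641668e-03 1.78634056e+02] [179.95897086  -1.80886058   9.15754351] [0.71988936 0.09850695 0.33079438]
```

Request:
{"fn": "send_rows", "kwargs": {
  "targets": "100 0 0 0 255;100 0 0 0 255"
}}

```text
time: 3.45
ee_pos: [0.769, 0.1072, 0.2921]
tcp_rot: [179.9, -4.3, 9.1]
wrist_force: [-0.2, -0.0, -1.3]
opening: -0.0
grasp_force: 0.0
```

Request:
{"fn": "send_rows", "kwargs": {
  "targets": "0 0 -300 0 255;0 0 -300 0 255;0 0 -300 0 255;0 0 -300 0 255"
}}

```text
time: 3.95
ee_pos: [0.6724, 0.0936, 0.4255]
tcp_rot: [179.8, -7.2, 9.1]
wrist_force: [0.4, -0.5, 0.3]
opening: 0.0
grasp_force: 0.0
```

```bash
python3 -c "
from h import *
o=bot.get_obs();print(o['q'],o['tcp_rot'],o['ee_pos'])"
```

```text
[ 7.93041712e+00  3.36560005e+01  7.07578129e+01  1.19873154e+02
 -4.81803509e-03  1.78845184e+02] [179.84871917  -7.22708561   9.09448223] [0.67235131 0.09363609 0.42554443]
```

Tilt builds up at the reach limit and stays. I'll see whether it persists back in the workspace and build more by pulling up.

Request:
{"fn": "send_rows", "kwargs": {
  "targets": "0 0 -600 0 255;0 0 -600 0 255;0 0 -600 0 255;0 0 -600 0 255;0 0 -600 0 255;0 0 -600 0 255"
}}

```text
time: 4.7
ee_pos: [0.5194, 0.0724, 0.5511]
tcp_rot: [179.8, -9.6, 9.1]
wrist_force: [-17.4, -2.3, -5.6]
opening: 0.0002
grasp_force: 0.0
```

Request:
{"fn": "send_rows", "kwargs": {
  "targets": "-60 0 60 0 255;-60 0 60 0 255;-60 0 60 0 255"
}}

```text
time: 5.08
ee_pos: [0.471, 0.0644, 0.4799]
tcp_rot: [179.8, -9.5, 9.1]
wrist_force: [0.4, 0.7, 1.3]
opening: 0.0003
grasp_force: 0.0
```

```bash
python3 -c "
from h import *
o=bot.get_obs();print(o['q'],o['tcp_rot'],o['ee_pos'])"
```

```text
[ 7.77693493e+00 -4.22072161e-01  3.40256682e+01  1.14919107e+02
  2.24448920e-02  1.78733140e+02] [179.80980691  -9.52677899   9.0615139 ] [0.47098883 0.06443698 0.47994273]
```

Request:
{"fn": "send_rows", "kwargs": {
  "targets": "120 0 -60 0 255;180 0 -60 0 255;240 0 -60 0 255;240 0 -100 0 255"
}}

```text
time: 5.58
ee_pos: [0.5342, 0.0763, 0.5296]
tcp_rot: [179.8, -7.3, 9.1]
wrist_force: [-0.0, -0.0, -0.4]
opening: 0.0001
grasp_force: 0.0
```

Request:
{"fn": "send_rows", "kwargs": {
  "targets": "100 0 -60 0 255;100 0 -60 0 255"
}}

```text
time: 5.82
ee_pos: [0.5277, 0.0766, 0.5394]
tcp_rot: [179.8, -8.3, 9.1]
wrist_force: [0.4, 0.4, 0.6]
opening: -0.0
grasp_force: 0.0
```

Request:
{"fn": "send_rows", "kwargs": {
  "targets": "100 0 -60 0 255;100 0 -60 0 255"
}}

```text
time: 6.08
ee_pos: [0.5276, 0.0776, 0.5396]
tcp_rot: [179.8, -8.4, 9.1]
wrist_force: [1.1, 0.0, -0.5]
opening: 0.0001
grasp_force: 0.0
```

Request:
{"fn": "send_rows", "kwargs": {
  "targets": "60 0 -30 0 255"
}}

```text
time: 6.2
ee_pos: [0.5286, 0.0784, 0.5382]
tcp_rot: [179.8, -8.2, 9.1]
wrist_force: [1.6, -0.2, 0.5]
opening: 0.0001
grasp_force: 0.0
```

Request:
{"fn": "send_rows", "kwargs": {
  "targets": "60 0 -30 0 255"
}}

```text
time: 6.32
ee_pos: [0.5294, 0.0791, 0.5367]
tcp_rot: [179.8, -8.1, 9.1]
wrist_force: [-0.1, -0.1, 0.6]
opening: -0.0
grasp_force: 0.0
```

```bash
python3 -c "
from h import *
o=bot.get_obs();print(o['q'],o['tcp_rot'],o['ee_pos'])"
```

```text
[ 8.56039490e+00  2.21687685e+01  7.07158860e+01  1.30464250e+02
 -1.15549674e-01  1.79512060e+02] [179.81516044  -8.08158813   9.05322817] [0.52939364 0.07910775 0.53674918]
```

Joints 3 and 4 are both on their limits here. From this corner, moving up and back should force the tilt.

Request:
{"fn": "send_rows", "kwargs": {
  "targets": "-30 0 -55 0 255;-60 0 -110 0 255;-60 0 -150 0 255"
}}

```text
time: 6.7
ee_pos: [0.4915, 0.0729, 0.5862]
tcp_rot: [179.8, -13.6, 9.1]
wrist_force: [0.2, 0.6, -0.0]
opening: 0.0002
grasp_force: 0.0
```

Request:
{"fn": "send_rows", "kwargs": {
  "targets": "-30 0 -55 0 255;-60 0 -110 0 255;-60 0 -150 0 255"
}}

```text
time: 7.08
ee_pos: [0.4507, 0.0662, 0.6302]
tcp_rot: [179.7, -18.9, 9.1]
wrist_force: [0.5, -0.5, 0.4]
opening: -0.0
grasp_force: 0.0
```

Request:
{"fn": "send_rows", "kwargs": {
  "targets": "-100 0 -50 0 255;-100 0 -50 0 255"
}}

```text
time: 7.32
ee_pos: [0.3418, 0.049, 0.6383]
tcp_rot: [179.7, -19.0, 9.1]
wrist_force: [-0.7, -0.1, 1.2]
opening: -0.0001
grasp_force: 0.0
```

```bash
python3 -c "
from h import *
o=bot.get_obs();print(o['q'],o['tcp_rot'],o['ee_pos'])"
```

```text
[ 8.16244338e+00 -3.69322803e+00  5.57439134e+01  1.30458275e+02
 -2.53609818e-03  1.79111769e+02] [179.69200341 -18.97645935   9.1017264 ] [0.34177668 0.04900937 0.63834522]
```

Works: 5° per call. Repeat.

Request:
{"fn": "send_rows", "kwargs": {
  "targets": "0 0 -60 0 255;0 0 -120 0 255;0 0 -180 0 255"
}}

```text
time: 7.7
ee_pos: [0.3147, 0.0451, 0.6598]
tcp_rot: [179.6, -22.6, 9.1]
wrist_force: [-1.0, 0.4, -0.6]
opening: 0.0001
grasp_force: 0.0
```

Request:
{"fn": "send_rows", "kwargs": {
  "targets": "0 0 -60 0 255;0 0 -120 0 255;0 0 -180 0 255"
}}

```text
time: 8.07
ee_pos: [0.2827, 0.0405, 0.6795]
tcp_rot: [179.6, -26.3, 9.2]
wrist_force: [0.3, 0.1, 0.2]
opening: -0.0002
grasp_force: 0.0
```

Request:
{"fn": "send_rows", "kwargs": {
  "targets": "0 0 -60 0 255;0 0 -120 0 255;0 0 -180 0 255"
}}

```text
time: 8.45
ee_pos: [0.2506, 0.0359, 0.6966]
tcp_rot: [179.5, -29.9, 9.2]
wrist_force: [0.4, 0.7, -0.5]
opening: 0.0002
grasp_force: 0.0
```

```bash
python3 -c "
from h import *
o=bot.get_obs();print(o['q'],o['tcp_rot'],o['ee_pos'])"
```

```text
[ 8.16322200e+00 -1.39181334e+01  5.64798580e+01  1.30464430e+02
 -3.36442453e-03  1.79112964e+02] [179.48591047 -29.92955532   9.18677026] [0.25064817 0.03593783 0.69657697]
```

Request:
{"fn": "send_rows", "kwargs": {
  "targets": "25 0 -55 0 255;50 0 -110 0 255;75 0 -160 0 255"
}}

```text
time: 8.82
ee_pos: [0.2632, 0.0383, 0.7218]
tcp_rot: [179.4, -33.3, 9.2]
wrist_force: [0.4, -0.4, 0.6]
opening: -0.0001
grasp_force: 0.0
```

Request:
{"fn": "send_rows", "kwargs": {
  "targets": "25 0 -55 0 255;50 0 -110 0 255;75 0 -160 0 255"
}}

```text
time: 9.2
ee_pos: [0.2638, 0.0387, 0.7443]
tcp_rot: [179.4, -36.8, 9.3]
wrist_force: [-0.2, -0.2, -0.4]
opening: -0.0
grasp_force: 0.0
```

Request:
{"fn": "send_rows", "kwargs": {
  "targets": "25 0 -55 0 255;50 0 -110 0 255;75 0 -160 0 255"
}}

```text
time: 9.57
ee_pos: [0.2525, 0.0372, 0.7625]
tcp_rot: [179.3, -39.9, 9.3]
wrist_force: [-0.5, 0.5, -0.6]
opening: -0.0001
grasp_force: 0.0
```

Request:
{"fn": "send_rows", "kwargs": {
  "targets": "25 0 -55 0 255;50 0 -110 0 255;75 0 -160 0 255"
}}

```text
time: 9.95
ee_pos: [0.2247, 0.0332, 0.7739]
tcp_rot: [179.3, -42.6, 9.4]
wrist_force: [0.7, -0.1, 0.6]
opening: -0.0001
grasp_force: 0.0
```

```bash
python3 -c "
from h import *
o=bot.get_obs();print(o['q'],o['tcp_rot'],o['ee_pos'])"
```

```text
[  8.99084044 -12.38735748  70.71998706 130.464425    -0.46921519
 179.73179719] [179.28381322 -42.64014513   9.35542226] [0.22468937 0.03318751 0.77392107]
```

Request:
{"fn": "send_rows", "kwargs": {
  "targets": "0 0 -60 0 255;0 0 -120 0 255;0 0 -180 0 255"
}}

```text
time: 10.32
ee_pos: [0.177, 0.0332, 0.7945]
tcp_rot: [179.1, -48.5, 8.8]
wrist_force: [0.4, 0.0, 0.1]
opening: 0.0003
grasp_force: 0.0
```

Request:
{"fn": "send_rows", "kwargs": {
  "targets": "0 0 -60 0 255;0 0 -120 0 255;0 0 -180 0 255"
}}

```text
time: 10.7
ee_pos: [0.119, 0.0235, 0.8036]
tcp_rot: [179.0, -52.4, 9.5]
wrist_force: [0.3, -0.1, 0.3]
opening: -0.0002
grasp_force: 0.0
```

Request:
{"fn": "send_rows", "kwargs": {
  "targets": "0 0 -60 0 255;0 0 -120 0 255;0 0 -180 0 255"
}}

```text
time: 11.08
ee_pos: [0.0726, 0.0133, 0.8105]
tcp_rot: [178.9, -56.5, 9.4]
wrist_force: [-0.5, 0.1, -0.1]
opening: 0.0002
grasp_force: 0.0
```

```bash
python3 -c "
from h import *
o=bot.get_obs();print(o['q'],o['tcp_rot'],o['ee_pos'])"
```

```text
[  7.04495947 -26.23637287  70.70214676 130.44997606   0.87248005
 178.68915747] [178.89279327 -56.48585796   9.4192572 ] [0.07259895 0.01334459 0.81046   ]
```

Tilt is now 56°, so the fingers can slide under the bar. Compute way-points in tool axes.

```bash
cat >> h.py <<'E'
from scipy.spatial.transform import Rotation as Ro
def pose():
    o=bot.get_obs();return o["ee_pos"],Ro.from_euler("xyz",o["tcp_rot"],degrees=True).as_matrix()
B=np.array([.592,.071,.122]);U=np.array([np.cos(np.radians(11.3)),np.sin(np.radians(11.3)),0])
AX=np.array([.720,.097,0])
def ins(R,gap=.009,dep=.024,B=B,U=U): return B-.0065*U-(.011+gap)*R[:,0]+dep*R[:,2]
def show(*W):
    p,R=pose();o=bot.get_obs();print("t",o["time"],"p",p.round(4),"rot",o["tcp_rot"].round(2),"F",o["wrist_force"].round(1))
    for w in W: print(np.round(w,4),"->",np.round(1000*R.T@(w-p),1))
E
python3 -c "
from h import *
p,R=pose();i=ins(R)
show([.3,.04,.7],[.45,.06,.45],i-.1*R[:,2],i)"
```

```text
t 11.075 p [0.0726 0.0133 0.8105] rot [178.89 -56.49   9.42] F [-0.5  0.1 -0.1]
[0.3  0.04 0.7 ] -> [ 34.2   6.1 251.8]
[0.45 0.06 0.45] -> [-90.7   5.8 516. ]
[0.512  0.059  0.1473] -> [-309.5   12.7  734.2]
[0.5945 0.0707 0.0921] -> [-309.5   12.7  834.2]
```

Request:
{"fn": "send_rows", "kwargs": {
  "targets": "10 2 60 0 255;20 3 120 0 255;30 5 180 0 255;34 6 240 0 255;10 6 295 0 255;-20 6 350 0 255;-45 6 405 0 255;-70 6 460 0 255;-95 6 516 0 255;-125 8 560 0 255;-165 9 605 0 255;-205 10 645 0 255;-250 11 685 0 255;-290 12 710 0 255;-310 13 732 0 255;-310 13 732 0 255;-310 13 732 0 255;-310 13 732 0 255"
}}

```text
time: 13.32
ee_pos: [0.552, 0.0616, 0.1447]
tcp_rot: [179.1, -55.2, 9.4]
wrist_force: [-0.3, 0.4, 0.0]
opening: -0.0
grasp_force: 0.0
```

```bash
python3 -c "
from h import *
p,R=pose();i=ins(R)
show(i-.1*R[:,2],i);print(bot.get_obs()['q'])
for n in ('wrist','scene'): cv2.imwrite('pics/%s2.png'%n,camera(n))"
```

```text
t 13.325 p [0.552  0.0616 0.1447] rot [179.07 -55.17   9.36] F [-0.3  0.4  0. ]
[0.5126 0.0589 0.149 ] -> [-18.9  -3.2 -34.8]
[0.5939 0.0707 0.0919] -> [-18.9  -3.2  65.2]
[  5.01630304 -48.46719033 -57.80970256  25.52833963   2.6407549
 177.51518421]
```

View pics/wrist2.png

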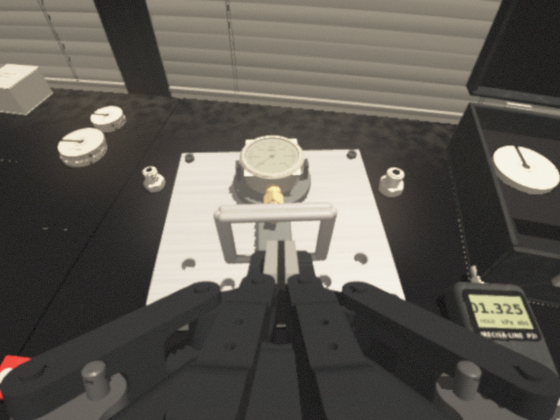

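The gripper lies in front of the ring, whose bar is at (275,212) between posts at (227,240) and (325,240), and is nearly central. Joint 2's limit stopped it a little short and high, so I'll go down first.

Request:
{"fn": "send_rows", "kwargs": {
  "targets": "-10 -2 7 0 255;-19 -3 14 0 255;-19 -3 14 0 255;-19 -3 14 0 255"
}}

```text
time: 13.92
ee_pos: [0.5516, 0.0647, 0.1197]
tcp_rot: [179.1, -55.1, 9.4]
wrist_force: [0.3, -0.3, 0.0]
opening: -0.0002
grasp_force: 0.0
```

```bash
python3 -c "
from h import *
p,R=pose();i=ins(R)
show(i);print(bot.get_obs()['q'])"
```

```text
t 13.925 p [0.5516 0.0647 0.1197] rot [179.08 -55.1    9.37] F [ 0.3 -0.3  0. ]
[0.5938 0.0707 0.0919] -> [ 1.5  0.1 50.9]
[  5.54983678 -47.71126613 -60.23691328  22.40031008   2.21848516
 177.81130212]
```

```bash
python3 -c "
from h import *
m=camera_model('wrist');T=np.eye(4);T[:3,:3]=Ro.from_euler('xyz',[179.07,-55.17,9.36],degrees=True).as_matrix();T[:3,3]=[.552,.0616,.1447]
P=T@m['T_tool_cam']
for uv in ((216,209),(335,208),(275,206)): print(plane(m,uv,.131,P))"
```

```text
[0.58654048 0.10573625 0.131     ]
[0.5986823  0.03409399 0.131     ]
[0.59450431 0.07064507 0.131     ]
```

Agrees with the first measurement. Insert.

Request:
{"fn": "send_rows", "kwargs": {
  "targets": "1 0 20 0 255;1 0 36 0 255;1 0 50 0 255;1 0 50 0 255;1 0 50 0 255"
}}

```text
time: 14.55
ee_pos: [0.5927, 0.0706, 0.0924]
tcp_rot: [179.1, -55.1, 9.4]
wrist_force: [0.6, -0.7, 0.2]
opening: 0.0
grasp_force: 0.0
```

```bash
python3 -c "
from h import *
p,R=pose();i=ins(R)
show(i,i+[0,0,.010],i+[0,0,.025]);print(bot.get_obs()['q'])"
```

```text
t 14.55 p [0.5927 0.0706 0.0924] rot [179.08 -55.11   9.37] F [ 0.6 -0.7  0.2]
[0.5938 0.0707 0.0919] -> [0.2 0.1 1.2]
[0.5938 0.0707 0.1019] -> [ 8.4  0.2 -4.5]
[0.5938 0.0707 0.1169] -> [ 20.7   0.3 -13.1]
[  5.85470603 -36.53627635 -58.38758505  13.05656584   1.96392275
 177.99059323]
```

Request:
{"fn": "send_rows", "kwargs": {
  "targets": "6 0 -4 0 255;12 0 -8 0 255;12 0 -8 0 255"
}}

```text
time: 14.92
ee_pos: [0.5931, 0.0708, 0.1075]
tcp_rot: [179.1, -55.2, 9.4]
wrist_force: [0.2, 0.9, -0.5]
opening: 0.0004
grasp_force: 0.0
```

Request:
{"fn": "send_rows", "kwargs": {
  "targets": "4 0 -3 0 255;4 0 -3 0 255"
}}

```text
time: 15.18
ee_pos: [0.5924, 0.0707, 0.1106]
tcp_rot: [179.1, -55.0, 9.4]
wrist_force: [-1.6, -1.6, -3.5]
opening: 0.0002
grasp_force: 1.9
```

Contact has been made (about 3.5 N down). Lift 13 mm more.

Request:
{"fn": "send_rows", "kwargs": {
  "targets": "5 0 -4 0 255;11 0 -7 0 255;11 0 -7 0 255;11 0 -7 0 255"
}}

```text
time: 15.68
ee_pos: [0.5923, 0.0708, 0.1224]
tcp_rot: [179.1, -54.9, 9.3]
wrist_force: [-9.7, -2.4, -6.1]
opening: -0.0001
grasp_force: 4.9
```

```bash
python3 -c "
from h import *
a=np.radians(11.3+np.arange(0,21,5));W=AX-.1365*np.c_[np.cos(a),np.sin(a),0*a]
p,R=pose();show(*[p+w-W[0] for w in W])
a,b=camera('scene')[190:280,225:375],camera('top')[145:270,235:385]
cv2.imwrite('pics/l3.png',np.vstack([cv2.resize(a,(450,270)),cv2.resize(b,(390,325)) if 0 else cv2.resize(b,(450,325))]))"
```

```text
t 15.675 p [0.5923 0.0708 0.1224] rot [179.1  -54.88   9.34] F [-9.7 -2.4 -6.1]
[0.5923 0.0708 0.1224] -> [0. 0. 0.]
[0.5952 0.0592 0.1224] -> [ 0.5 11.9  0.9]
[0.599  0.048  0.1224] -> [ 1.7 23.6  2.7]
[0.6038 0.0371 0.1224] -> [ 3.4 35.1  5.3]
[0.6096 0.0266 0.1224] -> [ 5.7 46.2  8.8]
```

View pics/l3.png

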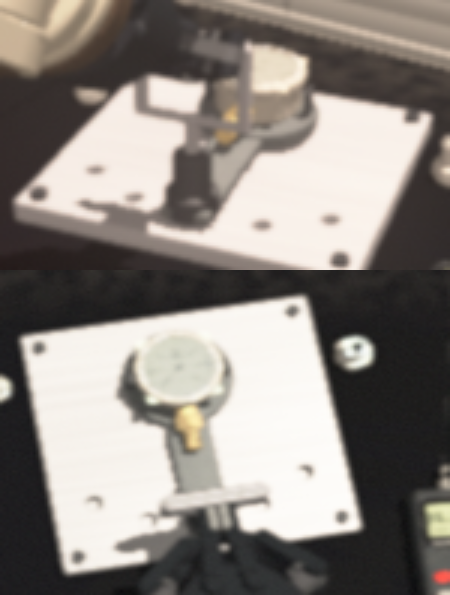

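The picture shows the ring lifted clear (its top right corner rose from about (84,22) to (83,14) at scene scale, about 13 mm), with the fingertip under the bar. Swing along the arc.

Request:
{"fn": "send_rows", "kwargs": {
  "targets": "0 4 0 0 255;0 8 0 0 255;0 12 1 0 255;1 16 2 0 255;1 20 2 0 255;2 24 3 0 255;2 28 4 0 255;3 32 5 0 255;3 36 5 0 255;4 40 7 0 255;5 43 8 0 255;6 46 9 0 255;6 46 9 0 255"
}}

```text
time: 17.4
ee_pos: [0.6099, 0.026, 0.1222]
tcp_rot: [179.1, -54.8, 9.2]
wrist_force: [-10.4, -6.7, -4.6]
opening: 0.0
grasp_force: 5.8
```

```bash
python3 -c "
from h import *
show()
a,b=camera('scene')[190:280,225:375],camera('top')[145:270,235:365]
cv2.imwrite('pics/l4.png',np.vstack([cv2.resize(a,(400,240)),cv2.resize(b,(400,346))[:,:]]))
cv2.imwrite('pics/top4.png',cv2.resize(b,(598,575),interpolation=cv2.INTER_CUBIC))"
```

```text
t 17.4 p [0.6099 0.026  0.1222] rot [179.06 -54.83   9.24] F [-10.4  -6.7  -4.6]
```

View pics/top4.png

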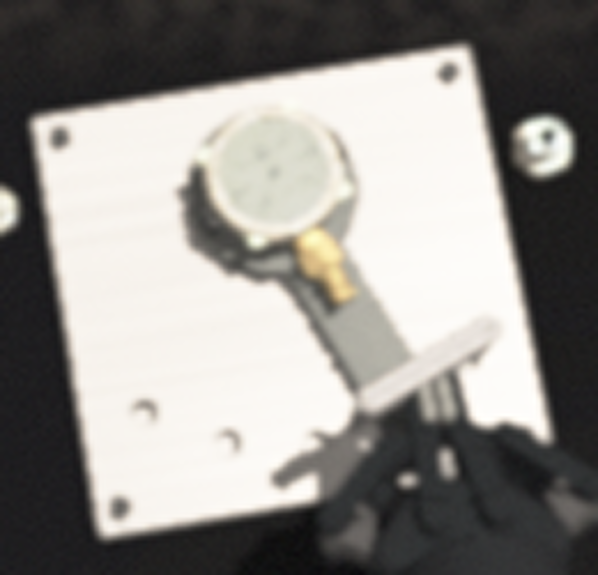

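The arm has swung to the right; the bar runs from about (362,405) to (498,325) in the crop. Work out its angle.

```bash
python3 -c "
from h import *
T=camera_model('top');tp=lambda u,v:((u+.5)/4.6-.5+235,(v+.5)/4.6-.5+145)
L=plane(T,tp(362,404),.144);r=plane(T,tp(498,324),.144);m=(L+r)/2;d=AX-m
print(L,r,np.linalg.norm(r-L),np.linalg.norm(d[:2]),np.degrees(np.arctan2(d[1],d[0])),np.degrees(np.arctan2((L-r)[1],(L-r)[0]))-90)
E=AX-.13*np.array([np.cos(np.radians(31.3)),np.sin(np.radians(31.3)),0]);print(E)
p,R=pose();show(p-[0,0,.02])"
```

```text
[0.59003813 0.05649071 0.144     ] [ 0.62756232 -0.00422583  0.144     ] 0.07137620311968286 0.13186204881607166 32.509342090150554 31.717001119362337
[0.60892035 0.02946252 0.        ]
t 17.5 p [0.6099 0.026  0.1222] rot [179.05 -54.84   9.25] F [-10.5  -5.8  -5. ]
[0.6099 0.026  0.1022] -> [-16.4  -0.2  11.5]
```

Within about 1° of the hole. Lower.

Request:
{"fn": "send_rows", "kwargs": {
  "targets": "-3 0 2 0 255;-6 0 4 0 255;-9 0 6 0 255;-12 0 8 0 255;-15 0 10 0 255;-18 0 12 0 255;-20 0 14 0 255;-20 0 14 0 255"
}}

```text
time: 18.5
ee_pos: [0.6113, 0.027, 0.1006]
tcp_rot: [179.1, -55.1, 9.4]
wrist_force: [-0.4, -0.1, -0.2]
opening: -0.0001
grasp_force: 0.0
```

```bash
python3 -c "
from h import *
show()
a=camera('scene')[180:270,225:375];b=camera('top')[145:270,235:365]
cv2.imwrite('pics/l5.png',np.hstack([cv2.resize(a,(500,300)),cv2.resize(b,(300,300))]))"
```

```text
t 18.5 p [0.6113 0.027  0.1006] rot [179.07 -55.14   9.38] F [-0.4 -0.1 -0.2]
```

View pics/l5.png

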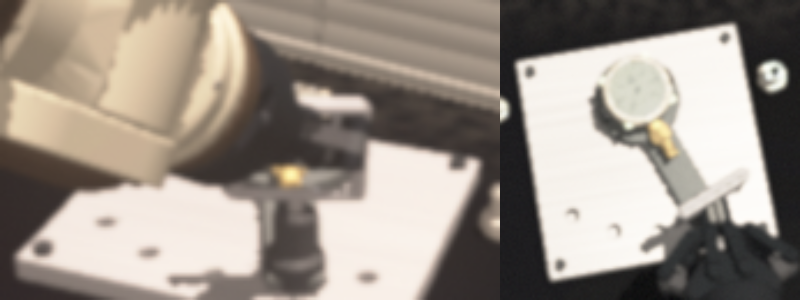

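The arm is over the target hole with no contact on the finger. Check the ring height by triangulating the bar's right end.

```bash
python3 -c "
from h import *
T=camera_model('top');S=camera_model('scene')
def tri(a,b):
    o1,d1=ray(S,a);o2,d2=ray(T,b);d1/=np.linalg.norm(d1);d2/=np.linalg.norm(d2)
    s=np.linalg.lstsq(np.c_[d1,-d2],o2-o1,rcond=None)[0];x=o1+s[0]*d1;y=o2+s[1]*d2;return (x+y)/2,np.linalg.norm(x-y)
a=lambda u,v:(225+u*.3,180+v*.3); b=lambda u,v:(235+(u-500)*130/300,145+v*125/300)
print(tri(a(371,101),b(747,172)))
for z in(.131,.141):
    L,r=plane(T,b(680,213),z),plane(T,b(746,172),z);m=(L+r)/2;d=AX-m
    print(z,plane(S,a(371,101),z),r,np.hypot(*d[:2]),np.degrees(np.arctan2(d[1],d[0])))
"
```

```text
(array([ 0.62756617, -0.00541266,  0.1310628 ]), np.float64(0.0030971194898389938))
0.131 [ 0.62905899 -0.0063699   0.131     ] [ 0.62670519 -0.00318238  0.131     ] 0.1322607451795366 32.18037398437099
0.141 [ 0.61066318 -0.01516     0.141     ] [ 0.6246983  -0.00195403  0.141     ] 0.13331711356540019 31.43139371146978
```

The ring is at its home height (0.131). Withdraw along the fingers, then up.

Request:
{"fn": "send_rows", "kwargs": {
  "targets": "0 0 -8 0 255;0 0 -16 0 255;0 0 -24 0 255;0 0 -32 0 255;0 0 -42 0 255;0 0 -52 0 255;0 0 -52 0 255"
}}

```text
time: 19.48
ee_pos: [0.5687, 0.0207, 0.1311]
tcp_rot: [179.0, -55.2, 9.4]
wrist_force: [-0.6, 0.4, -0.5]
opening: -0.0
grasp_force: 0.0
```

Request:
{"fn": "send_rows", "kwargs": {
  "targets": "40 0 -40 0 255;80 0 -80 0 255;120 0 -120 0 255;120 0 -120 0 255;120 0 -120 0 255"
}}

```text
time: 20.1
ee_pos: [0.5422, 0.0176, 0.2965]
tcp_rot: [179.1, -54.9, 9.3]
wrist_force: [-0.7, 1.1, 0.3]
opening: 0.0001
grasp_force: 0.0
```

```bash
python3 -c "
from h import *
show()
cv2.imwrite('pics/e.png',np.hstack([cv2.resize(camera('scene')[150:330,170:430],(433,300)),cv2.resize(camera('top')[140:300,200:420],(360,300))]))"
```

```text
t 20.1 p [0.5422 0.0176 0.2965] rot [179.15 -54.89   9.34] F [-0.7  1.1  0.3]
```

View pics/e.png

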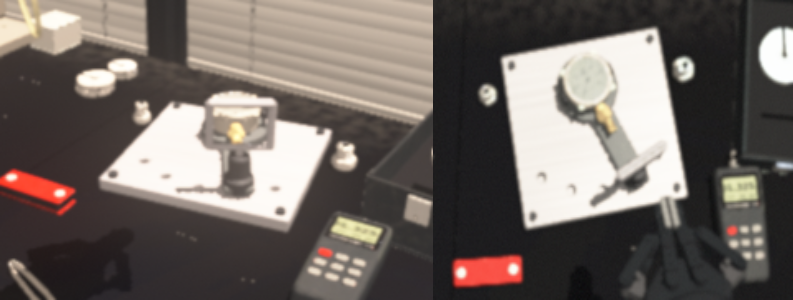

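The arm stands in the next hole to the right, with the middle hole now free and one outer hole visible beyond it. The gripper is clear and nothing else has moved. Hand in.

```bash
python3 -c "
from workcell import ticket
print(ticket.job_done())"
```

```text
the job is handed in; nothing more can be done
None
```

I swung the gauge arm one hole towards the indicator (robot's right) and let the pin drop home by the camera check. I lifted the ring with the closed fingers hooked under its bar, saw nothing else move, and handed in at about 20 s, but got no verdict back.

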